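# Brace the square jar in its nest and unscrew the tight cap

### The arm

A 6-joint arm with a two-finger parallel gripper is mounted at the origin on a cart in front of the work surface, level with it; the furniture and walls round the work are solid. World frame = base frame: x ahead of the robot, y to its left, z up, the work surface at z = 0. Lengths are in m, angles in degrees, forces in N, time in s.
With the tool pointing down it reaches from about 0.375 to 0.9 m from the base axis. Payload 3.1 kg.
Tool frame: the origin (TCP) lies at the very end of the fingers, on their centre line; the grasp point (between the pads) lies 19 mm behind it; z points along the fingers, x is the direction in which the jaws open and shut, and the axes are right-handed (so a half turn about z gives the same grasp; the last joint's range is limited). The gripper opens to 87 mm and grips with 3 to 60 N. Pads are 19 mm wide; open, the fingers measure 117 mm over their backs; the gripper's body (75 mm by 190 mm) begins 51 mm behind the grasp point.
Start: joints at [60.017, 30.224, 82.088, -0, 67.689, -10.227], TCP at [0.211, 0.588, 0.223] pointing down, gripper open.
Joint ranges: [-176.69, 176.69], [-43.24, 126.21], [12.49, 139.97], [-82, 262], [0, 151.66], [-163.58, 163.58]. Speed limits (degrees/s): [159.86, 159.86, 180, 180, 180, 180].

### API

Orientations are given as a 3x3 rotation matrix whose columns are the frame's x, y, z axes.
In Python, from rig import bot gives the robot as it stands.
- The arm moves only by the tool arm_command, never from a script. Its argument "plan" is a list of rows, each an object of numbers: "claw": the opening, from 0 (shut) to 1 (fully open); "dx", "dy", "dz": the shift along the tool's x, y, z in cm; "twist": the turn about the tool's z in degrees. A call has 1 to 8 rows; each row is the pose to reach, as a shift and turn from the pose measured when the call began, along the tool's axes at that moment; what a row does not reach only later rows make up. A row lasts 1/12 s, in which the tool goes at most 41.7 mm and 7.16 degrees, less where a joint would pass 70% of its speed; a pose out of reach is approached as far as the arm can. A call with a gripper value outside its range is refused whole. The fingers move at their own pace and stop on an object; the grip force is fixed at half the most. Time passes only in rows, so rows that repeat a pose let the fingers close. It gives the time, the measured TCP pose, the force and the opening at its end, in the units of the state.
- bot.read_state(): the state, without advancing time (a new reading comes with each control period).
- bot.capture(name): name is "side" or "top"; returns the picture (384x512x3 uint8, red, green, blue); there is no depth.
- bot.calibration(name): a dict with "intrinsics" (3x3 intrinsics, pixels), "rvec" (rotation vector, rad) and "tvec" (3), from world to camera coordinates, as OpenCV has them. Camera axes: x right, y down, z forward; pixel columns grow to the right and rows downward; lengths in m; the calibration is good to about 2 mm. A picture is of the moment at which its call begins. calibration takes no time and is no camera call.
- bot.hand_in(): hands the job in, once; it reports no verdict.
The state is a dict: "time_s": time; "joint_positions": joint angles; "qvel": joint speeds; "tau": joint torques, N m; "position": TCP position; "tcp_rot": TCP orientation; "force": force on the tool from outside, world axes, zero at the start; "moment": the same for the moment, N m; "opening": opening from 0.0 (shut) to 1.0 (fully open).
Only numpy, scipy, OpenCV 4.12 (cv2) and the standard library are available. Lean on these libraries where they do the work, as an engineer would, in place of code of your own. Each camera call takes 0.05 s, during which the arm holds its last target.

### The job

Stand the closed square jar fully down in the bench nest whose pocket matches its square foot, so that the nest stops it from turning. Then unscrew its tight black cap anticlockwise, stop turning when the threads let go, lift the cap straight off while the jar stays down in the nest, and finish still holding the cap in the gripper, level and about 2 cm clear above the jar's mouth (nothing is put down at the end). Leave the screwdriver, the marker and the green stone where they lie.

Things in the scene. Friction and masses are not known exactly. Their poses are not given: they have to be found in the camera images.
- jar_middle (a point): centre of the white loose jar's square body, 28 mm above its underside. Body 46x46 mm, 56 mm tall, sides along this frame's x and y, z up. It starts upright on the bench, closed, 92 mm tall with its cap, 0.24 to 0.42 kg. It can be carried by its body or by the tight cap.
- jar: the same jar; origin at the centre of its underside. Above the square body a round shoulder goes up to 63 mm, then a round neck (30 mm across, 40 mm over its thread lugs) to the mouth at 84 mm and a sprung rubber seal to 87 mm.
- cap_middle (a point): centre of the round black cap, 50 mm across with shallow ribs, 26 mm tall, z up. Closed, it lies 51 mm above jar_middle on the jar's axis, and the cap's underside is 10 mm above the top of the square body, so fingertips have room beside the whole cap, but at most 10 mm below it.
- cap: the same cap; origin at the centre of its underside. A free part, held by lugs under the neck's threads, so tight that on the open bench the jar turns with it. Seen from above it opens anticlockwise: it lets go 40 to 52 degrees from closed, the sprung seal then pushing it up 2 mm (15 N), and meets a stop at 65 to 78 degrees, where it still lifts off. Not yet turned, it lifts the jar with it. Closed, its x axis lies -8 to +2 degrees from the jar's.
- square_nest_pocket (a point): centre of the pocket's floor in the nest with the SQUARE pocket, 6 mm above the bench. The nest is a 90x90x28 mm wooden block screwed to the bench; the pocket is 48.8x48.8 mm, 22 mm deep, mouth bevelled, sides along this frame's x and y. The jar can twist some 3 degrees in it. Jar fully down: jar_middle is 28 mm above this point.
- round_nest_pocket (a point): centre of the pocket's floor in the other wooden nest, same block but with a ROUND pocket 48.8 mm across, 22 mm deep; the square jar does not go in. The two nests may stand in either order.
- screwdriver_middle (a point): centre of the red-handled screwdriver (180x24x24 mm, along its x), a bystander on the bench, 12 mm above it.
- marker_middle (a point): centre of the white marker with a red cap (124x13x14 mm, along its x), a bystander on the bench.
- green_stone_middle (a point): centre of the green whetstone (46x108x22 mm, long along its y), a bystander on the bench.
Not all that is in view belongs to the job. There is more than one size of the cap; the one meant has the size given above.

How it is judged:
By the outcome, as a careful person would: the job done as asked, in the order asked, and still so for the second after the job is handed in, while the arm keeps its last pose, push and grip.
It also fails if it takes over 40 s, if anything falls off the work surface, if the arm or the gripper's body presses on something with over 40 N, if the wrist force passes 120 N, or if a joint passes its speed limit or range.

## Working session

There is one attempt and no reset: what is moved stays moved. The work goes in short steps, Python scripts to look and compute and a tool call to move; the robot and the scene stay as the last step left them, time stands still between calls to the robot, and variables do not carry over. Pictures are saved under pics/ and viewed, and the job is handed in when it is done.

Besides the shell and the picture viewer there is one more tool, called by a JSON object that holds its "method" and its "body". arm_command: Moves the arm, as the interface text tells. Its arguments: {"type":"object","properties":{"plan":{"type":"array"}},"required":["plan"]}

```bash
ls; mkdir -p pics
python3 - <<'E'
from rig import bot
import cv2
for n in ("side","top"):
    im=bot.capture(n); cv2.imwrite(f"pics/{n}0.png",im[:,:,::-1])
    print(n,bot.calibration(n))
s=bot.read_state(); print(s)
E
```

```text
pics
side {'intrinsics': array([[494.5939273 ,   0.        , 260.16135659],
       [  0.        , 494.5939273 , 186.22073525],
       [  0.        ,   0.        ,   1.        ]]), 'rvec': array([ 2.15996092, -0.43852446,  0.2322416 ]), 'tvec': array([-0.43748381,  0.1925727 ,  1.13317424])}
top {'intrinsics': array([[407.98478958,   0.        , 255.06050961],
       [  0.        , 407.98478958, 197.09021883],
       [  0.        ,   0.        ,   1.        ]]), 'rvec': array([ 2.17729019, -2.14368232,  0.12650964]), 'tvec': array([0.04844701, 0.53259547, 0.86406284])}
{'time_s': 0.1, 'joint_positions': array([ 6.00164868e+01,  3.02740846e+01,  8.21501062e+01, -9.69512653e-04,
        6.76890358e+01, -1.02271970e+01]), 'qvel': array([ 0.11639139, -0.13402499, -0.20281744, -0.02629863, -0.07948144,
       -0.00932575]), 'tau': array([-2.92110008e-04, -4.40984774e+01, -1.77150339e+01,  6.34546462e-02,
        5.33878268e-02, -1.80129950e-05]), 'position': array([0.21089919, 0.58763212, 0.22165882]), 'tcp_rot': array([[ 3.38013460e-01,  9.41140772e-01, -9.74035696e-04],
       [ 9.41139261e-01, -3.38014697e-01, -1.71952543e-03],
       [-1.94755388e-03, -3.35480492e-04, -9.99998047e-01]]), 'force': array([-0.79974749, -0.40807543, -0.12014553]), 'moment': array([ 0.04537913, -0.04274182,  0.02776521]), 'opening': 1.0001766123468498}
```

View pics/side0.png

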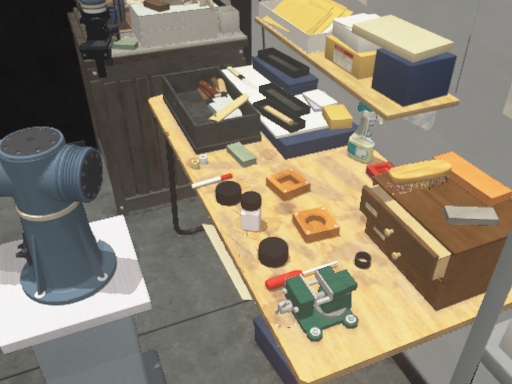

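View pics/top0.png

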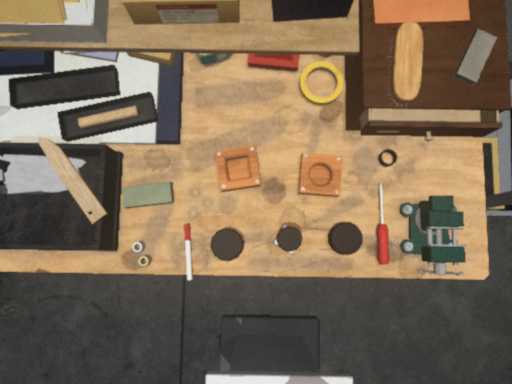

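The cap candidates in the top view are black discs at (227,244) and (345,238), which look too large; the small ring at (388,157); and the disc at (289,238), which sits on a white jar. I take (289,238). For the nests, (238,168) looks square and (321,174) round. I'll check these in crops.

```bash
cat > h.py <<'E'
import numpy as np, cv2
from rig import bot
def cal(n):
    c=bot.calibration(n); return np.array(c['intrinsics']),np.array(c['rvec'],float),np.array(c['tvec'],float)
def proj(n,P):
    K,r,t=cal(n); return cv2.projectPoints(np.atleast_2d(np.array(P,float)),r,t,K,None)[0][:,0]
def back(n,uv,z):
    K,r,t=cal(n); R=cv2.Rodrigues(r)[0]; o=-R.T@t
    uv=np.atleast_2d(uv); d=(R.T@np.linalg.inv(K)@np.c_[uv,np.ones(len(uv))].T).T
    return o+d*((z-o[2])/d[:,2])[:,None]
def crop(im,u,v,w,h,k,f):
    c=im[v:v+h,u:u+w,::-1]; c=cv2.resize(c,None,fx=k,fy=k,interpolation=cv2.INTER_CUBIC)
    for i in range(0,w,10):
        cv2.putText(c,str(u+i) if i%20==0 else '',(i*k,9),0,.35,(0,0,255),1); cv2.line(c,(i*k,10),(i*k,14),(0,0,255),1)
    for i in range(0,h,10):
        cv2.putText(c,str(v+i),(0,i*k+4),0,.35,(0,0,255),1)
    cv2.imwrite(f,c)
E
python3 - <<'E'
from h import *
t=cv2.imread('pics/top0.png')[:,:,::-1]; s=cv2.imread('pics/side0.png')[:,:,::-1]
crop(t,205,140,150,120,5,'pics/t1.png')
crop(s,205,160,150,110,5,'pics/s1.png')
print(back('top',[(238,168),(321,174)],.028)); print(back('top',[(289,238),(227,244),(345,238)],.092))
E
```

```text
[[ 0.59664711  0.09563776  0.028     ]
 [ 0.58600819 -0.08869355  0.028     ]]
[[ 0.4424365  -0.01324345  0.092     ]
 [ 0.4284458   0.11175963  0.092     ]
 [ 0.4441955  -0.12641747  0.092     ]]
```

View pics/t1.png

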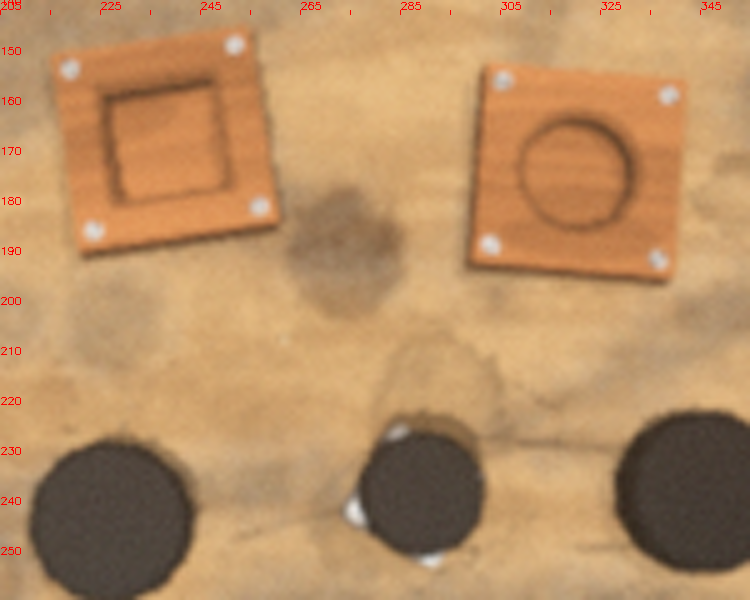

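View pics/s1.png

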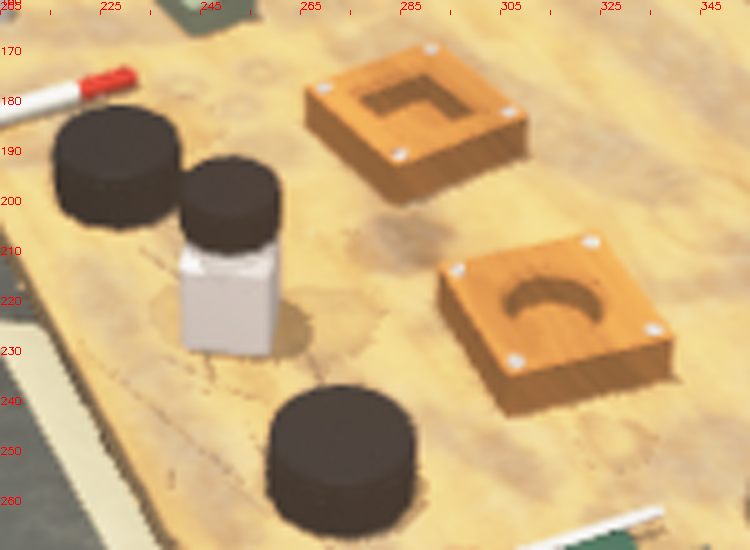

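```bash
cat > fit.py <<'E'
from h import *
from scipy.optimize import least_squares
T=lambda L:np.array([(205+x/5,140+y/5) for x,y in L]); S=lambda L:np.array([(205+x/5,160+y/5) for x,y in L])
def sq(x,y,a,h,z):
    c,s=np.cos(a),np.sin(a); o=np.array([(1,1),(1,-1),(-1,-1),(-1,1)])*h
    return np.c_[x+c*o[:,0]-s*o[:,1], y+s*o[:,0]+c*o[:,1], np.full(4,z)]
# nest: screws, top and side, symmetric square with unknown half
screwT=T([(70,69),(235,45),(260,207),(94,231)]); screwS=S([(431,48),(509,112),(400,154),(324,88)])
if __name__=='__main__':
    # order irrelevant up to matching: use nearest
    def near(p,q): return np.array([q[np.argmin(((q-a)**2).sum(1))]-a for a in p]).ravel()
    for use in ('T','S','TS'):
        def f(p):
            P=sq(p[0],p[1],p[2],p[3],.028); r=[]
            if 'T' in use: r.append(near(screwT,proj('top',P)))
            if 'S' in use: r.append(near(screwS,proj('side',P)))
            return np.concatenate(r)
        R=least_squares(f,[.597,.096,.14,.037]); print('nest',use,R.x[:2],np.degrees(R.x[2]),R.x[3],np.abs(R.fun).max())
    cT=T([(345,515),(430,566),(397,425)])
    cS=S([(182,347),(270,356)])   # bottom corners
    best=[]
    for a0 in np.radians(np.arange(-45,45,10)):
      for use in ('T','TS'):
        def f(p):
            r=[near(cT,proj('top',sq(*p,.0225,.056)))]
            if 'S' in use: r.append(near(cS,proj('side',sq(*p,.0225,0.0))))
            return np.concatenate(r)
        R=least_squares(f,[.442,-.0132,a0]); best.append((use,R.cost,R.x[:2],np.degrees(R.x[2])))
    for b in sorted(best,key=lambda b:(b[0],b[1]))[:18:3]: print(b)
    # cap top circle
    print(back('top',T([(423,493)]),.085),back('side',S([(230,187)]),.092))
E
python3 fit.py
```

```text
nest T [0.59772594 0.09576912] 9.458981319861879 0.03706437027688534 0.11407273030138754
nest S [0.60179887 0.09635651] 9.701444392247051 0.03712260896201627 0.12700152399673925
nest TS [0.59910215 0.09554827] 9.546900026104357 0.037073878346512955 0.8470675871777189
('T', np.float64(0.93146498976714), array([ 0.44063402, -0.01414715]), np.float64(59.43955336523599))
('T', np.float64(0.9314649897680639), array([ 0.44063402, -0.01414715]), np.float64(-30.560442078852446))
('T', np.float64(0.9314649897731109), array([ 0.44063402, -0.01414715]), np.float64(59.4395462553995))
('TS', np.float64(3.6838376411067406), array([ 0.44225583, -0.01378538]), np.float64(-28.53141850913236))
('TS', np.float64(3.6838376411096565), array([ 0.44225583, -0.01378538]), np.float64(-28.53141120016174))
('TS', np.float64(3.6838376411198426), array([ 0.44225583, -0.01378537]), np.float64(-28.53140608086335))
[[ 0.44137098 -0.01505299  0.085     ]] [[ 0.44342514 -0.01721247  0.092     ]]
```

```bash
cat > ov.py <<'E'
from h import *
from fit import sq
import sys
def circ(x,y,r,z):
    a=np.linspace(0,2*np.pi,40); return np.c_[x+r*np.cos(a),y+r*np.sin(a),np.full(40,z)]
def draw(n,im,polys,win,k,f):
    u,v,w,h=win
    c=cv2.resize(np.ascontiguousarray(im[v:v+h,u:u+w,::-1]),None,fx=k,fy=k,interpolation=cv2.INTER_CUBIC)
    for P,col in polys:
        q=(proj(n,P)-[u,v]+.5)*k-.5
        cv2.polylines(c,[np.round(q*16).astype(np.int32)],True,col,1,cv2.LINE_AA,4)
    cv2.imwrite(f,c)
def jar(x,y,a,z0=0,h=.023):
    a=np.radians(a)
    return [(sq(x,y,a,h,z0),(255,0,0)),(sq(x,y,a,h,z0+.056),(0,200,0)),(circ(x,y,.025,z0+.092),(0,255,255)),(circ(x,y,.025,z0+.066),(0,255,255))]
E
python3 - <<'E'
from ov import *
t=cv2.imread('pics/top0.png')[:,:,::-1]; s=cv2.imread('pics/side0.png')[:,:,::-1]
draw('top',t,jar(.4405,-.0142,-30),(260,210,60,60),9,'pics/ot.png')
draw('side',s,jar(.4435,-.0165,-30),(225,175,60,60),9,'pics/os.png')
a=cv2.imread('pics/ot.png');b=cv2.imread('pics/os.png')
cv2.imwrite('pics/o1.png',cv2.resize(np.hstack([a,b]),(800,400)))
E
```

```text
(no output)
```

View pics/o1.png

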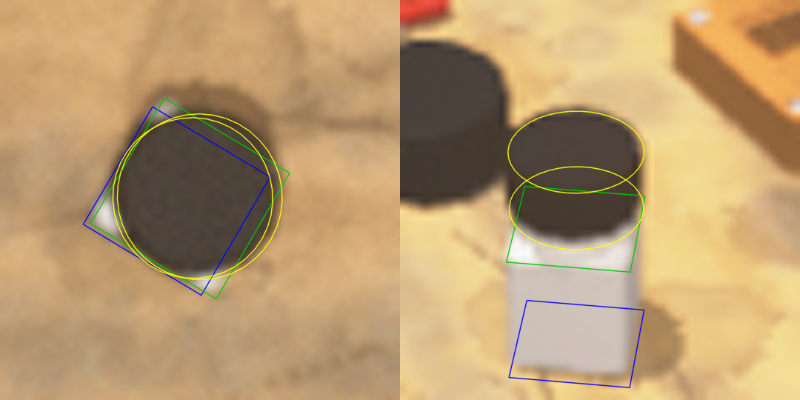

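```bash
cat > go.py <<'E'
from h import *
import sys
def go(x,y,z,yaw):
    s=bot.read_state(); R=np.array(s['tcp_rot']); p=np.array(s['position'])
    d=R.T@(np.array([x,y,z])-p)*100; cy=np.degrees(np.arctan2(R[1,0],R[0,0]))
    print('t',round(s['time_s'],2),'pos',p.round(4),'yaw',round(cy,2),'tilt',np.degrees(np.arccos(-R[2,2])).round(2),'F',np.round(s['force'],1),'M',np.round(s['moment'],2),'open',round(s['opening'],3),'q',np.round(s['joint_positions'],1))
    print('dx %.2f dy %.2f dz %.2f twist %.2f'%(*d,-(((yaw-cy)+180)%360-180)))
if __name__=='__main__': go(*map(float,sys.argv[1:5]))
E
python3 go.py .4425 -.0148 .15 60.5
```

```text
t 0.1 pos [0.2109 0.5876 0.2217] yaw 70.24 tilt 0.11 F [-0.8 -0.4 -0.1] M [ 0.05 -0.04  0.03] open 1.0 q [ 60.   30.3  82.2  -0.   67.7 -10.2]
dx -48.85 dy 42.16 dz 7.25 twist 9.74
```

{"method": "arm_command", "body": {"plan": [{"claw": 1,"dx": -3,"dy": 2.6,"dz": 0,"twist": 1},{"claw": 1,"dx": -6,"dy": 5.2,"dz": 0,"twist": 2},{"claw": 1,"dx": -9,"dy": 7.8,"dz": 0,"twist": 3},{"claw": 1,"dx": -12,"dy": 10.4,"dz": 0,"twist": 4},{"claw": 1,"dx": -15,"dy": 13,"dz": 0,"twist": 5},{"claw": 1,"dx": -18,"dy": 15.6,"dz": 0,"twist": 6},{"claw": 1,"dx": -21,"dy": 18.2,"dz": 0,"twist": 7},{"claw": 1,"dx": -24,"dy": 20.8,"dz": 0,"twist": 8}]}}

```text
time_s: 0.77
position: [0.3255, 0.2896, 0.2219]
tcp_rot: [[0.466, 0.885, -0.001], [0.885, -0.466, -0.002], [-0.002, -0.0, -1.0]]
force: [1.0, 0.1, 0.3]
opening: 1.002
```

```bash
python3 go.py .4425 -.0148 .15 60.5
```

```text
t 0.77 pos [0.3255 0.2896 0.2219] yaw 62.23 tilt 0.13 F [1.  0.1 0.3] M [-0.02 -0.03 -0.04] open 1.002 q [ 2.70e+01  1.58e+01  1.08e+02 -1.00e-01  5.63e+01 -3.52e+01]
dx -21.47 dy 24.54 dz 7.24 twist 1.73
```

{"method": "arm_command", "body": {"plan": [{"claw": 1,"dx": -2.7,"dy": 3.1,"dz": 0.5,"twist": 0.5},{"claw": 1,"dx": -5.4,"dy": 6.1,"dz": 1.5,"twist": 0.8},{"claw": 1,"dx": -8,"dy": 9.2,"dz": 2.5,"twist": 1},{"claw": 1,"dx": -10.7,"dy": 12.3,"dz": 3.5,"twist": 1.2},{"claw": 1,"dx": -13.4,"dy": 15.3,"dz": 4.5,"twist": 1.4},{"claw": 1,"dx": -16,"dy": 18.4,"dz": 5.5,"twist": 1.7},{"claw": 1,"dx": -18.8,"dy": 21.5,"dz": 6.5,"twist": 1.7},{"claw": 1,"dx": -21.47,"dy": 24.54,"dz": 7.2,"twist": 1.7}]}}

```text
time_s: 1.43
position: [0.4414, -0.0143, 0.15]
tcp_rot: [[0.492, 0.87, -0.003], [0.87, -0.492, -0.001], [-0.002, -0.002, -1.0]]
force: [0.7, 0.1, 0.6]
opening: 0.999
```

{"method": "arm_command", "body": {"plan": [{"claw": 1,"dx": 0,"dy": 0,"dz": 0,"twist": 0},{"claw": 1,"dx": 0,"dy": 0,"dz": 0,"twist": 0}]}}

```text
time_s: 1.6
position: [0.442, -0.0165, 0.1493]
tcp_rot: [[0.497, 0.868, -0.003], [0.868, -0.497, -0.001], [-0.003, -0.002, -1.0]]
force: [-0.2, 1.1, 0.6]
opening: 1.0
```

```bash
python3 go.py .4425 -.0148 .15 60.5
python3 - <<'E'
from ov import *
t=bot.capture('top'); s=bot.capture('side')
p=np.array(bot.read_state()['position']);R=np.array(bot.read_state()['tcp_rot'])
# TCP cross and jaw line at TCP height
def L(h): return np.array([p+R[:,0]*h,p-R[:,0]*h])
W=(225,180,130,110)
draw('top',t,[(L(.0435),(0,0,255)),(L(.0585),(255,0,0))],W,6,'pics/t2.png')
draw('side',s,[(L(.0435),(0,0,255)),(L(.0585),(255,0,0))],(190,110,130,100),6,'pics/s2.png')
E
```

```text
t 1.6 pos [ 0.442  -0.0165  0.1493] yaw 60.21 tilt 0.21 F [-0.2  1.1  0.6] M [0.06 0.03 0.03] open 1.0 q [-16.6  23.5 111.8  -0.2  44.9 -76.7]
dx 0.18 dy -0.04 dz -0.07 twist -0.29
```

View pics/t2.png

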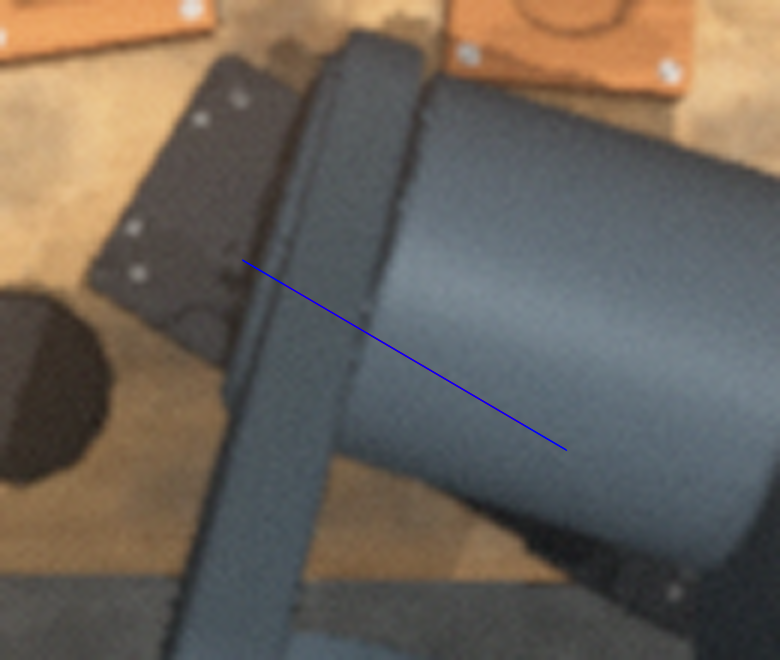

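View pics/s2.png

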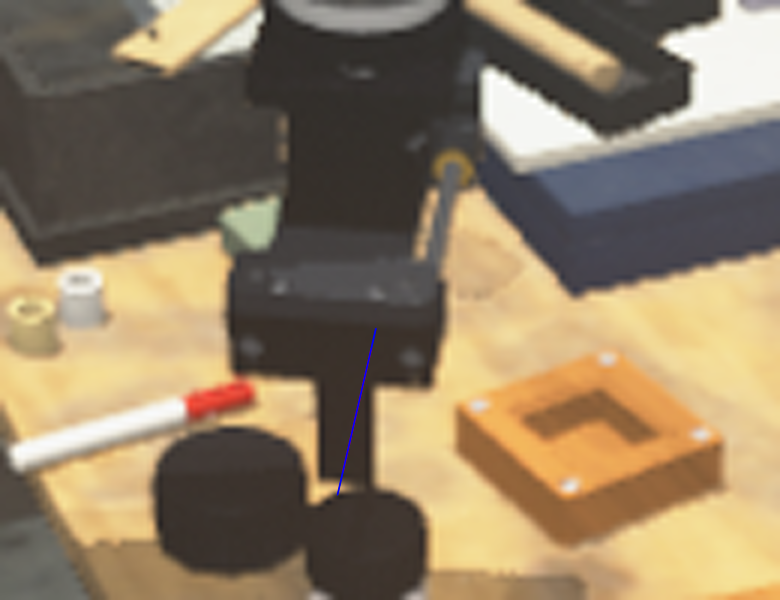

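{"method": "arm_command", "body": {"plan": [{"claw": 1,"dx": 0.1,"dy": 0,"dz": 1.5,"twist": -0.3},{"claw": 1,"dx": 0.18,"dy": 0,"dz": 3,"twist": -0.3},{"claw": 1,"dx": 0.18,"dy": 0,"dz": 5,"twist": -0.3},{"claw": 1,"dx": 0.18,"dy": 0,"dz": 7,"twist": -0.3},{"claw": 1,"dx": 0.18,"dy": 0,"dz": 9,"twist": -0.3},{"claw": 1,"dx": 0.18,"dy": 0,"dz": 10.5,"twist": -0.3},{"claw": 1,"dx": 0.18,"dy": 0,"dz": 11.6,"twist": -0.3},{"claw": 1,"dx": 0.18,"dy": 0,"dz": 12,"twist": -0.3}]}}

```text
time_s: 2.37
position: [0.439, -0.01, 0.0288]
tcp_rot: [[0.486, 0.874, -0.008], [0.874, -0.486, 0.001], [-0.003, -0.007, -1.0]]
force: [1.3, 0.3, 0.2]
opening: 1.0
```

```bash
python3 go.py .442 -.0148 .028 60.5
python3 - <<'E'
from ov import *
s=bot.capture('side')
draw('side',s,[],(200,130,110,110),6,'pics/s3.png')
E
```

```text
t 2.37 pos [ 0.439  -0.01    0.0288] yaw 60.95 tilt 0.44 F [1.3 0.3 0.2] M [-0.01  0.02 -0.04] open 1.0 q [-15.9  38.1 116.6  -0.2  25.8 -76.6]
dx -0.27 dy 0.49 dz 0.08 twist 0.45
```

View pics/s3.png

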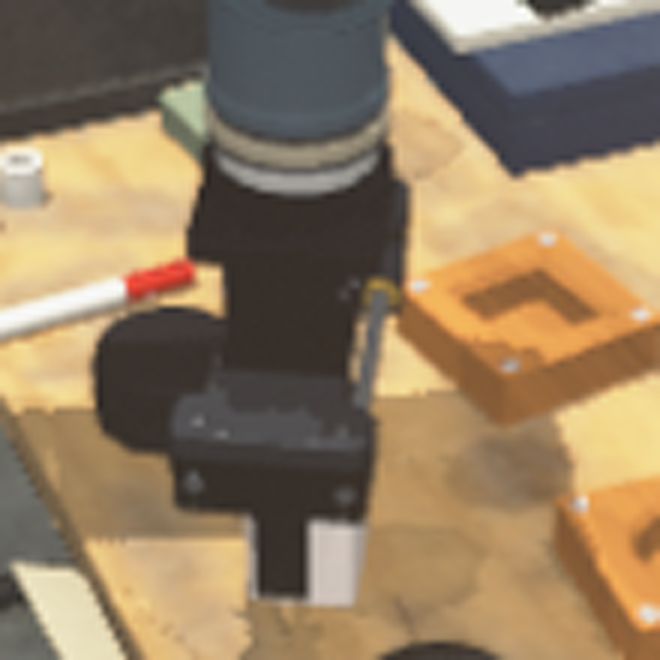

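{"method": "arm_command", "body": {"plan": [{"claw": 1,"dx": -0.27,"dy": 0.45,"dz": 0.08,"twist": 0.4},{"claw": 1,"dx": -0.27,"dy": 0.45,"dz": 0.08,"twist": 0.4},{"claw": 1,"dx": -0.27,"dy": 0.45,"dz": 0.08,"twist": 0.4},{"claw": 1,"dx": -0.27,"dy": 0.45,"dz": 0.08,"twist": 0.4}]}}

```text
time_s: 2.75
position: [0.4423, -0.0148, 0.0287]
tcp_rot: [[0.492, 0.871, -0.006], [0.871, -0.492, 0.0], [-0.003, -0.005, -1.0]]
force: [-0.7, -0.9, -0.2]
opening: 1.004
```

```bash
python3 go.py .442 -.0148 .028 60.5
```

```text
t 2.75 pos [ 0.4423 -0.0148  0.0287] yaw 60.54 tilt 0.35 F [-0.7 -0.9 -0.2] M [-0.05  0.08  0.  ] open 1.004 q [-16.4  38.1 116.1  -0.2  26.  -76.7]
dx -0.01 dy -0.03 dz 0.07 twist 0.04
```

Settled, so I close on the body.

{"method": "arm_command", "body": {"plan": [{"claw": 0.7,"dz": 0},{"claw": 0.6,"dz": 0},{"claw": 0.5,"dz": 0},{"claw": 0.4,"dz": 0},{"claw": 0.2,"dz": 0},{"claw": 0,"dz": 0},{"claw": 0,"dz": 0},{"claw": 0,"dz": 0}]}}

```text
$.plan[0]: bad value
```

```bash
python3 go.py .442 -.0148 .09 60.5
```

```text
t 2.75 pos [ 0.4423 -0.0148  0.0287] yaw 60.54 tilt 0.35 F [-0.7 -0.9 -0.2] M [-0.05  0.08  0.  ] open 1.004 q [-16.4  38.1 116.1  -0.2  26.  -76.7]
dx -0.03 dy -0.06 dz -6.13 twist 0.04
```

{"method": "arm_command", "body": {"plan": [{"claw": 0.7,"dx": 0,"dy": 0,"dz": 0,"twist": 0},{"claw": 0.6,"dx": 0,"dy": 0,"dz": 0,"twist": 0},{"claw": 0.5,"dx": 0,"dy": 0,"dz": 0,"twist": 0},{"claw": 0.4,"dx": 0,"dy": 0,"dz": 0,"twist": 0},{"claw": 0.2,"dx": 0,"dy": 0,"dz": 0,"twist": 0},{"claw": 0,"dx": 0,"dy": 0,"dz": 0,"twist": 0},{"claw": 0,"dx": 0,"dy": 0,"dz": 0,"twist": 0},{"claw": 0,"dx": 0,"dy": 0,"dz": 0,"twist": 0}]}}

```text
time_s: 3.42
position: [0.4424, -0.0147, 0.0288]
tcp_rot: [[0.492, 0.87, -0.006], [0.87, -0.492, 0.0], [-0.003, -0.005, -1.0]]
force: [0.7, 1.7, 0.3]
opening: 0.569
```

```bash
python3 go.py .442 -.0148 .09 60.5
```

```text
t 3.42 pos [ 0.4424 -0.0147  0.0288] yaw 60.52 tilt 0.33 F [0.7 1.7 0.3] M [ 0.29 -0.05  0.  ] open 0.569 q [-16.4  38.1 116.1  -0.2  26.  -76.7]
dx -0.05 dy -0.06 dz -6.12 twist 0.02
```

{"method": "arm_command", "body": {"plan": [{"claw": 0,"dx": 0,"dy": 0,"dz": 0,"twist": 0},{"claw": 0,"dx": 0,"dy": 0,"dz": 0,"twist": 0},{"claw": 0,"dx": 0,"dy": 0,"dz": 0,"twist": 0}]}}

```text
time_s: 3.67
position: [0.4425, -0.0147, 0.0288]
tcp_rot: [[0.492, 0.87, -0.006], [0.87, -0.492, 0.0], [-0.003, -0.005, -1.0]]
force: [0.5, 0.7, 0.5]
opening: 0.571
```

```bash
python3 go.py .442 -.0148 .09 60.5
```

```text
t 3.67 pos [ 0.4425 -0.0147  0.0288] yaw 60.51 tilt 0.32 F [0.5 0.7 0.5] M [ 0.24 -0.08 -0.04] open 0.571 q [-16.4  38.1 116.1  -0.2  26.  -76.7]
dx -0.05 dy -0.07 dz -6.12 twist 0.01
```

The opening settles at 0.571 × 87 = 49.7 mm. That is the 50 mm cap, so the straight fingers are touching the cap rather than the body. I'll open, rise, and grip the cap with the pads (TCP about 60 mm), which I can keep for both carrying and unscrewing.

{"method": "arm_command", "body": {"plan": [{"claw": 0.8,"dx": 0,"dy": 0,"dz": 0,"twist": 0},{"claw": 0.8,"dx": 0,"dy": 0,"dz": 0,"twist": 0},{"claw": 0.8,"dx": 0,"dy": 0,"dz": -0.5,"twist": 0},{"claw": 0.8,"dx": 0,"dy": 0,"dz": -1.5,"twist": 0},{"claw": 0.8,"dx": 0,"dy": 0,"dz": -2.5,"twist": 0},{"claw": 0.8,"dx": 0,"dy": 0,"dz": -3.1,"twist": 0},{"claw": 0.8,"dx": 0,"dy": 0,"dz": -3.1,"twist": 0},{"claw": 0.8,"dx": 0,"dy": 0,"dz": -3.1,"twist": 0}]}}

```text
time_s: 4.33
position: [0.4429, -0.0148, 0.0601]
tcp_rot: [[0.492, 0.871, -0.005], [0.871, -0.492, -0.0], [-0.002, -0.004, -1.0]]
force: [1.0, 0.2, -0.2]
opening: 0.802
```

```bash
python3 go.py .442 -.0148 .060 60.5
python3 - <<'E'
from ov import *
s=bot.capture('side')
draw('side',s,jar(.4435,-.0165,-30),(200,130,110,110),6,'pics/s4.png')
E
```

```text
t 4.33 pos [ 0.4429 -0.0148  0.0601] yaw 60.52 tilt 0.27 F [ 1.   0.2 -0.2] M [-0.01  0.03  0.02] open 0.802 q [-16.4  34.1 115.4  -0.2  30.8 -76.7]
dx -0.04 dy -0.07 dz 0.01 twist 0.02
```

View pics/s4.png

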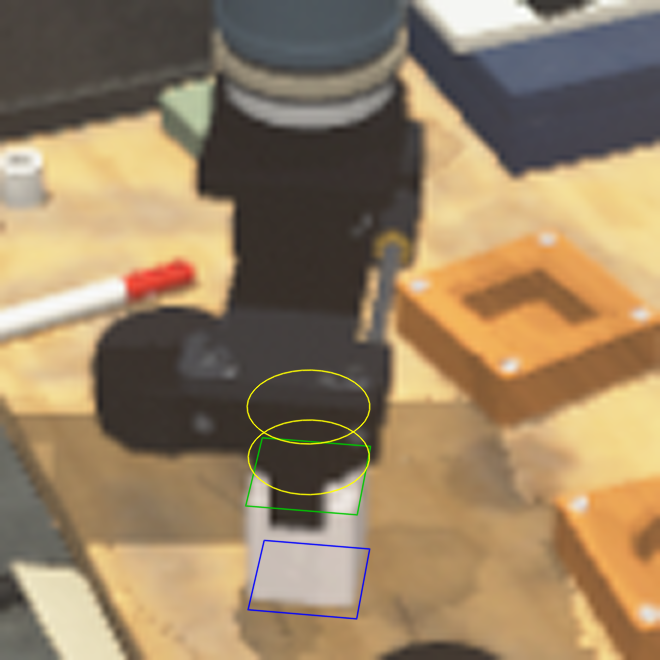

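The jar is unmoved, with its foot at about (200+305/6, 130+600/6). The near finger is beside the cap and centred on it. Closing on the cap.

{"method": "arm_command", "body": {"plan": [{"claw": 0.6,"dx": 0,"dy": 0,"dz": 0,"twist": 0},{"claw": 0.4,"dx": 0,"dy": 0,"dz": 0,"twist": 0},{"claw": 0.2,"dx": 0,"dy": 0,"dz": 0,"twist": 0},{"claw": 0,"dx": 0,"dy": 0,"dz": 0,"twist": 0},{"claw": 0,"dx": 0,"dy": 0,"dz": 0,"twist": 0},{"claw": 0,"dx": 0,"dy": 0,"dz": 0,"twist": 0}]}}

```text
time_s: 4.88
position: [0.4426, -0.0145, 0.0596]
tcp_rot: [[0.492, 0.87, -0.006], [0.87, -0.492, 0.0], [-0.002, -0.005, -1.0]]
force: [0.8, -0.1, -1.9]
opening: 0.579
```

{"method": "arm_command", "body": {"plan": [{"claw": 0,"dx": 0,"dy": 0,"dz": -0.5,"twist": 0},{"claw": 0,"dx": 0,"dy": 0,"dz": -1.5,"twist": 0},{"claw": 0,"dx": 0,"dy": 0,"dz": -3,"twist": 0},{"claw": 0,"dx": 0,"dy": 0,"dz": -5,"twist": 0},{"claw": 0,"dx": 0,"dy": 0,"dz": -6,"twist": 0},{"claw": 0,"dx": 0,"dy": 0,"dz": -6,"twist": 0}]}}

```text
time_s: 5.38
position: [0.4439, -0.0149, 0.1214]
tcp_rot: [[0.492, 0.871, -0.002], [0.871, -0.492, -0.001], [-0.002, -0.001, -1.0]]
force: [0.4, -0.4, -3.9]
opening: 0.574
```

```bash
python3 go.py .598 .096 .120 9.5
python3 - <<'E'
from ov import *
s=bot.capture('side'); p=bot.read_state()['position']
draw('side',s,jar(p[0]+.002,p[1]-.002,-30,p[2]-.060),(200,100,110,110),6,'pics/s5.png')
E
```

```text
t 5.38 pos [ 0.4439 -0.0149  0.1214] yaw 60.53 tilt 0.13 F [ 0.4 -0.4 -3.9] M [-0.06 -0.06  0.  ] open 0.574 q [-1.63e+01  2.67e+01  1.13e+02 -1.00e-01  4.04e+01 -7.68e+01]
dx 17.24 dy 7.96 dz 0.09 twist 51.03
```

View pics/s5.png

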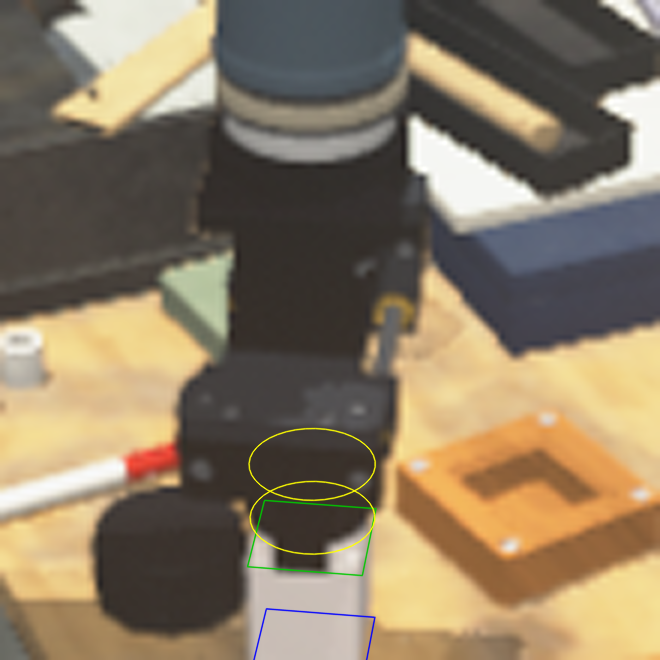

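{"method": "arm_command", "body": {"plan": [{"claw": 0,"dx": 1.5,"dy": 0.7,"dz": 0,"twist": 5},{"claw": 0,"dx": 3.5,"dy": 1.7,"dz": 0,"twist": 11},{"claw": 0,"dx": 6,"dy": 2.8,"dz": 0,"twist": 18},{"claw": 0,"dx": 8.5,"dy": 4,"dz": 0,"twist": 25},{"claw": 0,"dx": 11,"dy": 5.2,"dz": 0,"twist": 32},{"claw": 0,"dx": 13.5,"dy": 6.3,"dz": 0,"twist": 39},{"claw": 0,"dx": 15.8,"dy": 7.3,"dz": 0,"twist": 46},{"claw": 0,"dx": 17.3,"dy": 7.9,"dz": 0,"twist": 51}]}}

```text
time_s: 6.1
position: [0.5985, 0.0984, 0.1181]
tcp_rot: [[0.987, 0.161, -0.004], [0.161, -0.987, -0.0], [-0.004, -0.001, -1.0]]
force: [0.4, -0.9, -4.0]
opening: 0.575
```

{"method": "arm_command", "body": {"plan": [{"claw": 0,"dx": 0,"dy": 0,"dz": 0,"twist": 0},{"claw": 0,"dx": 0,"dy": 0,"dz": 0,"twist": 0}]}}

```text
time_s: 6.27
position: [0.5975, 0.0989, 0.1161]
tcp_rot: [[0.987, 0.163, -0.008], [0.163, -0.987, -0.0], [-0.008, -0.001, -1.0]]
force: [-0.1, -0.0, -3.4]
opening: 0.577
```

```bash
python3 go.py .599 .096 .090 9.5
```

```text
t 6.27 pos [0.5975 0.0989 0.1161] yaw 9.4 tilt 0.46 F [-0.1 -0.  -3.4] M [-0.13  0.06  0.03] open 0.577 q [ -1.2  36.6  89.9  -0.   54.  -10.5]
dx 0.12 dy 0.31 dz 2.61 twist -0.10
```

{"method": "arm_command", "body": {"plan": [{"claw": 0,"dx": 0.12,"dy": 0.3,"dz": 0.6,"twist": 0},{"claw": 0,"dx": 0.12,"dy": 0.3,"dz": 1.2,"twist": 0},{"claw": 0,"dx": 0.12,"dy": 0.3,"dz": 1.8,"twist": 0},{"claw": 0,"dx": 0.12,"dy": 0.3,"dz": 1.8,"twist": 0},{"claw": 0,"dx": 0.12,"dy": 0.3,"dz": 1.8,"twist": 0}]}}

```text
time_s: 6.68
position: [0.598, 0.0956, 0.0973]
tcp_rot: [[0.987, 0.163, -0.01], [0.163, -0.987, -0.0], [-0.01, -0.001, -1.0]]
force: [-0.1, 0.4, -3.4]
opening: 0.577
```

```bash
python3 go.py .599 .096 .065 9.5
python3 - <<'E'
from ov import *
s=bot.capture('side');t=bot.capture('top'); p=bot.read_state()['position']
def nest(x,y,a): a=np.radians(a); return [(sq(x,y,a,.0244,.028),(255,0,255)),(sq(x,y,a,.045,.028),(255,0,255))]
draw('side',s,jar(p[0]+.002,p[1],9.5,p[2]-.0597)[:2]+nest(.6018,.0964,9.5),(230,120,100,90),8,'pics/s6.png')
draw('top',t,nest(.5977,.0958,9.5),(180,100,120,100),6,'pics/t6.png')
E
```

```text
t 6.68 pos [0.598  0.0956 0.0973] yaw 9.37 tilt 0.58 F [-0.1  0.4 -3.4] M [-0.06  0.05 -0.02] open 0.577 q [ -1.5  38.2  90.4  -0.   52.  -10.8]
dx 0.14 dy -0.02 dz 3.23 twist -0.13
```

View pics/s6.png

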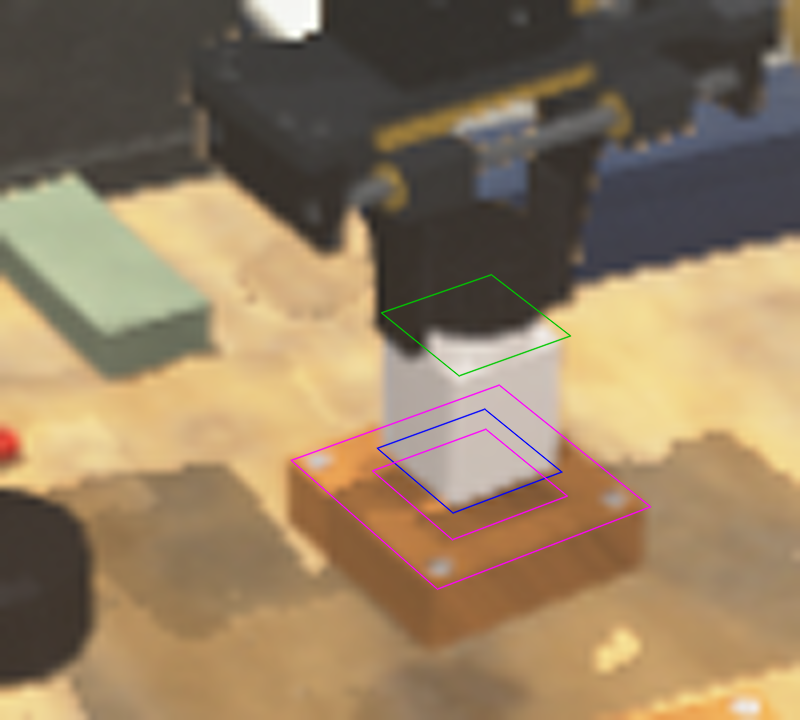

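View pics/t6.png

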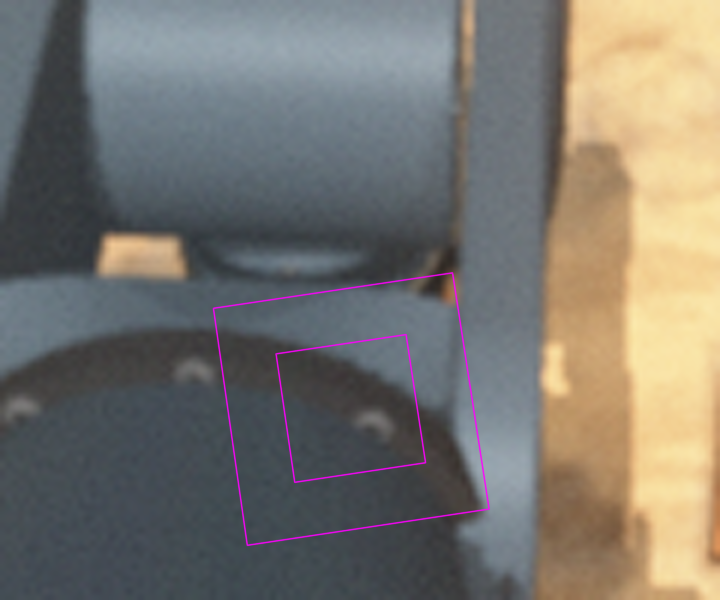

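Run:
```python
from ov import *
s=bot.capture('side'); np.save('s7.npy',s); p=bot.read_state()['position']
draw('side',s,jar(p[0]+.002,p[1],9.5,p[2]-.0597,.0225)[:2],(270,155,40,35),18,'pics/s7.png')
```

```text
(no output)
```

View pics/s7.png

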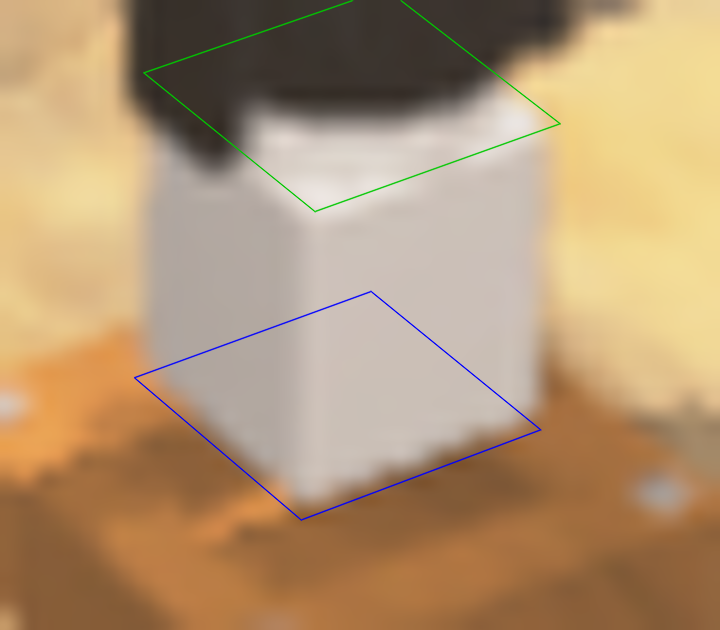

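{"method": "arm_command", "body": {"plan": [{"claw": 0,"dx": 0.14,"dy": 0,"dz": 0.3,"twist": -0.1},{"claw": 0,"dx": 0.14,"dy": 0,"dz": 0.6,"twist": -0.1},{"claw": 0,"dx": 0.14,"dy": 0,"dz": 0.9,"twist": -0.1},{"claw": 0,"dx": 0.14,"dy": 0,"dz": 1.2,"twist": -0.1},{"claw": 0,"dx": 0.14,"dy": 0,"dz": 1.2,"twist": -0.1}]}}

```text
time_s: 7.25
position: [0.6006, 0.0961, 0.0867]
tcp_rot: [[0.986, 0.165, -0.007], [0.165, -0.986, -0.0], [-0.007, -0.001, -1.0]]
force: [-0.8, -0.6, 0.7]
opening: 0.572
```

```bash
python3 go.py .599 .096 .066 9.5
```

```text
t 7.25 pos [0.6006 0.0961 0.0867] yaw 9.49 tilt 0.41 F [-0.8 -0.6  0.7] M [-0.19  0.22 -0.05] open 0.572 q [ -1.4  39.2  90.5  -0.   50.8 -10.9]
dx -0.15 dy -0.01 dz 2.08 twist -0.01
```

{"method": "arm_command", "body": {"plan": [{"claw": 0,"dx": -0.03,"dy": 0,"dz": 0.3,"twist": 0},{"claw": 0,"dx": -0.03,"dy": 0,"dz": 0.6,"twist": 0},{"claw": 0,"dx": -0.03,"dy": 0,"dz": 0.6,"twist": 0}]}}

```text
time_s: 7.5
position: [0.6002, 0.0958, 0.0854]
tcp_rot: [[0.986, 0.166, -0.007], [0.166, -0.986, -0.001], [-0.007, 0.0, -1.0]]
force: [-8.7, -0.9, 25.1]
opening: 0.575
```

```bash
python3 go.py .599 .096 .066 9.5
```

```text
t 7.5 pos [0.6002 0.0958 0.0854] yaw 9.53 tilt 0.38 F [-8.7 -0.9 25.1] M [-0.28  1.43 -0.06] open 0.575 q [ -1.4  39.3  90.6  -0.1  50.5 -10.9]
dx -0.10 dy -0.04 dz 1.94 twist 0.03
```

Run:
```python
from ov import *
s=bot.capture('side')
draw('side',s,[],(260,145,60,50),13,'pics/s8.png')
```

```text
(no output)
```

View pics/s8.png

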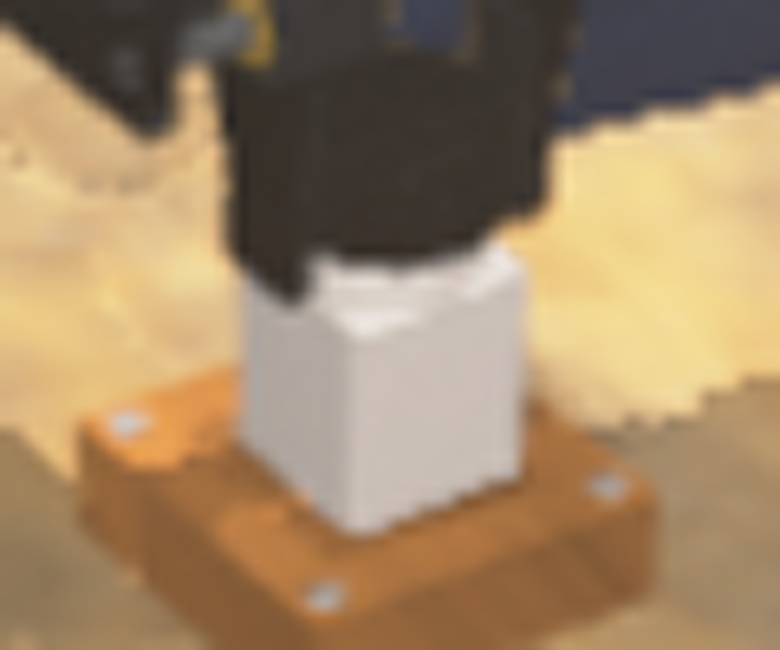

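Run:
```python
from h import *
f=lambda L:np.array([(260+x/13-.5+.04,145+y/13-.5+.04) for x,y in L])
J=back('side',f([(245,440),(358,533),(520,474)]),.0257); N=back('side',f([(127,425),(325,597),(608,487)]),.028)
a=np.radians(9.55); R=np.array([[np.cos(a),np.sin(a)],[-np.sin(a),np.cos(a)]])
c=(N[0]+N[2])[:2]/2
print('nest c',c); print(((N[:,:2]-c)@R.T*1000).round(1)); print(((J[:,:2]-c)@R.T*1000).round(1))
```

```text
nest c [0.60121854 0.09836098]
[[-37.1  37.1]
 [-36.9 -37.5]
 [ 37.1 -37.1]]
[[-16.7  21.5]
 [-16.  -19.8]
 [ 26.1 -20.6]]
```

{"method": "arm_command", "body": {"plan": [{"claw": 0,"dx": 0,"dy": 0,"dz": -0.3,"twist": 0},{"claw": 0,"dx": -0.25,"dy": 0,"dz": -0.4,"twist": 0},{"claw": 0,"dx": -0.25,"dy": 0,"dz": -0.4,"twist": 0},{"claw": 0,"dx": -0.25,"dy": 0,"dz": -0.4,"twist": 0}]}}

```text
time_s: 7.88
position: [0.5971, 0.0954, 0.0886]
tcp_rot: [[0.986, 0.166, -0.008], [0.166, -0.986, -0.001], [-0.008, 0.0, -1.0]]
force: [1.1, -0.1, -3.4]
opening: 0.575
```

```bash
python3 go.py .5977 .0958 .066 9.5
python3 - <<'E'
from ov import *
s=bot.capture('side')
draw('side',s,[],(260,145,60,50),13,'pics/s9.png')
E
```

```text
t 7.88 pos [0.5971 0.0954 0.0886] yaw 9.54 tilt 0.45 F [ 1.1 -0.1 -3.4] M [-0.08  0.01 -0.01] open 0.575 q [ -1.5  38.8  90.9  -0.1  50.7 -10.9]
dx 0.08 dy -0.03 dz 2.26 twist 0.04
```

View pics/s9.png

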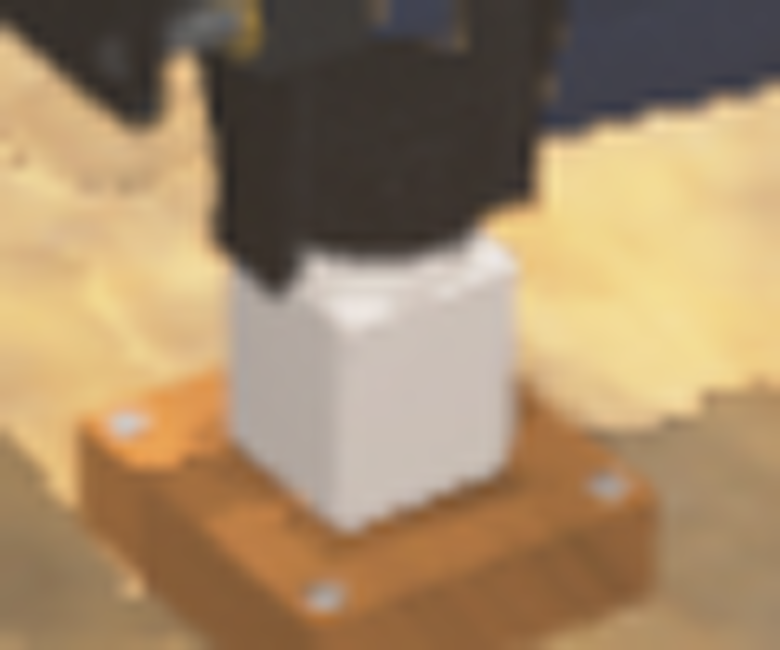

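Free again: the foot's front corner is at (287,186) and the left corner at (278,179). I press down gently, checking force.

{"method": "arm_command", "body": {"plan": [{"claw": 0,"dx": 0,"dy": 0,"dz": 0.25,"twist": 0},{"claw": 0,"dx": 0,"dy": 0,"dz": 0.5,"twist": 0},{"claw": 0,"dx": 0,"dy": 0,"dz": 0.7,"twist": 0},{"claw": 0,"dx": 0,"dy": 0,"dz": 0.7,"twist": 0}]}}

```text
time_s: 8.27
position: [0.5968, 0.0955, 0.0803]
tcp_rot: [[0.986, 0.166, -0.009], [0.166, -0.986, -0.001], [-0.009, -0.0, -1.0]]
force: [0.2, 0.5, -3.8]
opening: 0.577
```

```bash
python3 go.py .5977 .0958 .066 9.5
```

```text
t 8.27 pos [0.5968 0.0955 0.0803] yaw 9.54 tilt 0.53 F [ 0.2  0.5 -3.8] M [-0.02 -0.02  0.04] open 0.577 q [ -1.5  39.5  91.1  -0.1  49.8 -10.9]
dx 0.11 dy -0.02 dz 1.43 twist 0.04
```

{"method": "arm_command", "body": {"plan": [{"claw": 0,"dx": 0.03,"dy": 0,"dz": 0.3,"twist": 0},{"claw": 0,"dx": 0.03,"dy": 0,"dz": 0.6,"twist": 0},{"claw": 0,"dx": 0.03,"dy": 0,"dz": 0.9,"twist": 0},{"claw": 0,"dx": 0.03,"dy": 0,"dz": 1.15,"twist": 0},{"claw": 0,"dx": 0.03,"dy": 0,"dz": 1.15,"twist": 0}]}}

```text
time_s: 8.68
position: [0.597, 0.0955, 0.0683]
tcp_rot: [[0.986, 0.166, -0.009], [0.166, -0.986, -0.001], [-0.009, -0.0, -1.0]]
force: [0.8, -0.1, -2.9]
opening: 0.579
```

```bash
python3 go.py .5977 .0958 .066 9.5
```

```text
t 8.68 pos [0.597  0.0955 0.0683] yaw 9.53 tilt 0.53 F [ 0.8 -0.1 -2.9] M [-0.03 -0.12 -0.04] open 0.579 q [ -1.5  40.6  91.4  -0.1  48.5 -10.9]
dx 0.07 dy -0.02 dz 0.23 twist 0.03
```

{"method": "arm_command", "body": {"plan": [{"claw": 0,"dx": 0,"dy": 0,"dz": 0.15,"twist": 0},{"claw": 0,"dx": 0,"dy": 0,"dz": 0.28,"twist": 0},{"claw": 0,"dx": 0,"dy": 0,"dz": 0.35,"twist": 0},{"claw": 0,"dx": 0,"dy": 0,"dz": 0.35,"twist": 0}]}}

```text
time_s: 9.02
position: [0.5973, 0.0955, 0.0653]
tcp_rot: [[0.986, 0.166, -0.008], [0.166, -0.986, -0.001], [-0.009, -0.0, -1.0]]
force: [-0.6, 0.6, 0.3]
opening: 0.574
```

```bash
python3 go.py .5977 .0958 .066 9.5
python3 - <<'E'
from ov import *
s=bot.capture('side')
draw('side',s,[],(240,130,80,65),10,'pics/s10.png')
E
```

```text
t 9.02 pos [0.5973 0.0955 0.0653] yaw 9.54 tilt 0.49 F [-0.6  0.6  0.3] M [-0.06  0.08 -0.03] open 0.574 q [ -1.4  40.9  91.5  -0.1  48.1 -10.9]
dx 0.04 dy -0.03 dz -0.07 twist 0.04
```

View pics/s10.png

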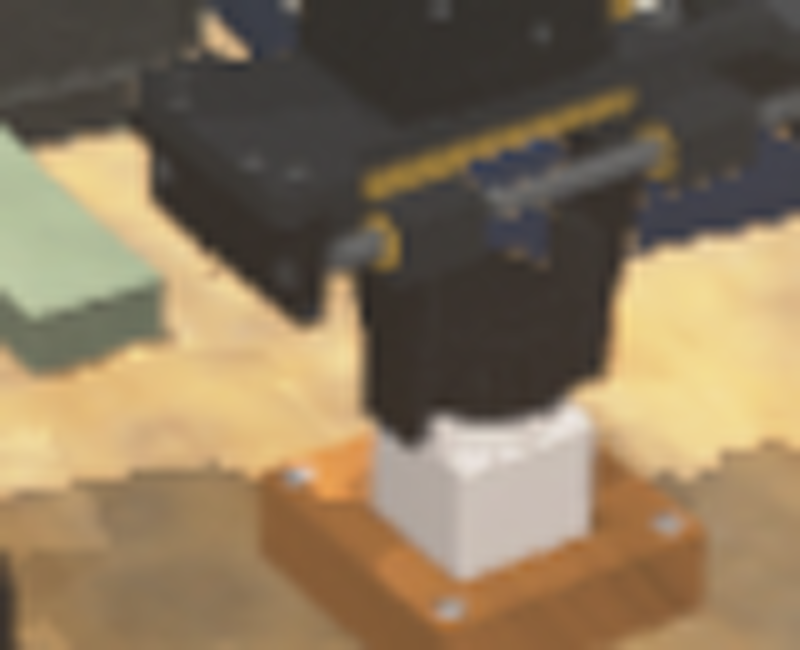

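Fully seated: TCP 0.0653 versus the expected 0.0657, with contact force changed by about 3 N. Now I turn the cap anticlockwise (negative twist), watching the moment and the vertical force.

{"method": "arm_command", "body": {"plan": [{"claw": 0,"dx": 0,"dy": 0,"dz": 0,"twist": -4},{"claw": 0,"dx": 0,"dy": 0,"dz": 0,"twist": -8},{"claw": 0,"dx": 0,"dy": 0,"dz": 0,"twist": -12},{"claw": 0,"dx": 0,"dy": 0,"dz": 0,"twist": -16},{"claw": 0,"dx": 0,"dy": 0,"dz": 0,"twist": -20}]}}

```text
time_s: 9.48
position: [0.5982, 0.096, 0.0656]
tcp_rot: [[0.869, 0.494, -0.006], [0.494, -0.869, 0.0], [-0.005, -0.003, -1.0]]
force: [0.9, 1.8, -1.2]
opening: 0.578
```

```bash
python3 go.py .5973 .0955 .0653 9.54
```

```text
t 9.48 pos [0.5982 0.096  0.0656] yaw 29.6 tilt 0.35 F [ 0.9  1.8 -1.2] M [ 0.23 -0.27 -0.34] open 0.578 q [ -1.4  40.8  91.4  -0.   48.1 -31. ]
dx -0.11 dy -0.00 dz 0.03 twist 20.06
```

{"method": "arm_command", "body": {"plan": [{"claw": 0,"dx": 0,"dy": 0,"dz": 0.05,"twist": -4},{"claw": 0,"dx": 0,"dy": 0,"dz": 0.05,"twist": -8},{"claw": 0,"dx": 0,"dy": 0,"dz": 0.05,"twist": -12},{"claw": 0,"dx": 0,"dy": 0,"dz": 0.05,"twist": -16},{"claw": 0,"dx": 0,"dy": 0,"dz": 0.05,"twist": -18}]}}

```text
time_s: 9.9
position: [0.5988, 0.0961, 0.0657]
tcp_rot: [[0.673, 0.739, -0.005], [0.739, -0.673, 0.001], [-0.003, -0.004, -1.0]]
force: [0.3, 0.6, 0.4]
opening: 0.577
```

```bash
python3 go.py .5973 .0955 .0653 9.54
```

```text
t 9.9 pos [0.5988 0.0961 0.0657] yaw 47.68 tilt 0.28 F [0.3 0.6 0.4] M [-0.    0.02 -0.27] open 0.577 q [ -1.4  40.8  91.4   0.   48.  -49.1]
dx -0.14 dy -0.07 dz 0.04 twist 38.14
```

Turned 38°. Now small steps, checking each.

{"method": "arm_command", "body": {"plan": [{"claw": 0,"dx": 0,"dy": 0,"dz": 0,"twist": -3},{"claw": 0,"dx": 0,"dy": 0,"dz": 0,"twist": -5}]}}

```text
time_s: 10.07
position: [0.5989, 0.0961, 0.0658]
tcp_rot: [[0.606, 0.796, -0.004], [0.796, -0.606, 0.001], [-0.002, -0.004, -1.0]]
force: [0.9, 0.7, -1.1]
opening: 0.577
```

{"method": "arm_command", "body": {"plan": [{"claw": 0,"dx": 0,"dy": 0,"dz": 0,"twist": -3},{"claw": 0,"dx": 0,"dy": 0,"dz": 0,"twist": -4}]}}

```text
time_s: 10.23
position: [0.599, 0.0961, 0.0661]
tcp_rot: [[0.548, 0.836, -0.004], [0.836, -0.548, 0.001], [-0.001, -0.004, -1.0]]
force: [0.8, 0.6, -0.1]
opening: 0.576
```

```bash
python3 go.py .5973 .0955 .0653 9.54
```

```text
t 10.23 pos [0.599  0.0961 0.0661] yaw 56.77 tilt 0.24 F [ 0.8  0.6 -0.1] M [-0.18  0.04 -0.19] open 0.576 q [ -1.5  40.8  91.4   0.1  48.  -58.3]
dx -0.14 dy -0.11 dz 0.08 twist 47.23
```

{"method": "arm_command", "body": {"plan": [{"claw": 0,"dx": 0,"dy": 0,"dz": 0,"twist": -2},{"claw": 0,"dx": 0,"dy": 0,"dz": 0,"twist": -3}]}}

```text
time_s: 10.4
position: [0.5991, 0.0961, 0.0666]
tcp_rot: [[0.503, 0.864, -0.004], [0.864, -0.503, 0.001], [-0.001, -0.004, -1.0]]
force: [-0.4, 0.8, 2.6]
opening: 0.574
```

```bash
python3 go.py .5973 .0955 .0653 9.54
```

```text
t 10.4 pos [0.5991 0.0961 0.0666] yaw 59.81 tilt 0.22 F [-0.4  0.8  2.6] M [-0.15  0.17 -0.15] open 0.574 q [ -1.5  40.8  91.4   0.1  48.  -61.3]
dx -0.14 dy -0.13 dz 0.13 twist 50.27
```

{"method": "arm_command", "body": {"plan": [{"claw": 0,"dx": 0,"dy": 0,"dz": 0,"twist": -2},{"claw": 0,"dx": 0,"dy": 0,"dz": 0,"twist": -3}]}}

```text
time_s: 10.57
position: [0.6001, 0.0961, 0.0673]
tcp_rot: [[0.456, 0.89, -0.001], [0.89, -0.456, 0.001], [0.0, -0.001, -1.0]]
force: [1.2, -0.4, 1.1]
opening: 0.574
```

```bash
python3 go.py .5973 .0955 .0653 9.54
```

```text
t 10.57 pos [0.6001 0.0961 0.0673] yaw 62.88 tilt 0.09 F [ 1.2 -0.4  1.1] M [ 0.1  -0.14 -0.02] open 0.574 q [ -1.4  40.7  91.4   0.1  48.  -64.4]
dx -0.18 dy -0.22 dz 0.20 twist 53.34
```

Mz fell from −0.34 to −0.02 N·m and the cap rose about 2 mm at 53°, so the threads have let go. I stop turning and check before lifting.

{"method": "arm_command", "body": {"plan": [{"claw": 0,"dx": 0,"dy": 0,"dz": 0,"twist": 0},{"claw": 0,"dx": 0,"dy": 0,"dz": -0.1,"twist": 0}]}}

```text
time_s: 10.73
position: [0.6001, 0.0961, 0.0681]
tcp_rot: [[0.456, 0.89, -0.001], [0.89, -0.456, 0.001], [0.0, -0.001, -1.0]]
force: [1.6, 0.4, -0.5]
opening: 0.579
```

```bash
python3 go.py .5973 .0955 .0653 9.54
```

```text
t 10.73 pos [0.6001 0.0961 0.0681] yaw 62.85 tilt 0.08 F [ 1.6  0.4 -0.5] M [ 0.08 -0.1  -0.01] open 0.579 q [ -1.4  40.6  91.3   0.1  48.1 -64.3]
dx -0.18 dy -0.22 dz 0.28 twist 53.31
```

Force is small. I lift another 5 mm slowly and look to confirm the jar stays.

{"method": "arm_command", "body": {"plan": [{"claw": 0,"dx": 0,"dy": 0,"dz": -0.15,"twist": 0},{"claw": 0,"dx": 0,"dy": 0,"dz": -0.3,"twist": 0},{"claw": 0,"dx": 0,"dy": 0,"dz": -0.5,"twist": 0}]}}

```text
time_s: 10.98
position: [0.5996, 0.0959, 0.0731]
tcp_rot: [[0.456, 0.89, -0.002], [0.89, -0.456, 0.001], [-0.001, -0.002, -1.0]]
force: [-0.8, 0.3, -0.1]
opening: 0.581
```

```bash
python3 go.py .60 .096 .0653 9.54
python3 - <<'E'
from ov import *
s=bot.capture('side')
draw('side',s,[],(240,130,80,65),10,'pics/s11.png')
E
```

```text
t 10.98 pos [0.5996 0.0959 0.0731] yaw 62.84 tilt 0.14 F [-0.8  0.3 -0.1] M [-0.01  0.03 -0.06] open 0.581 q [ -1.5  40.2  91.2   0.   48.7 -64.3]
dx 0.02 dy 0.03 dz 0.78 twist 53.30
```

View pics/s11.png

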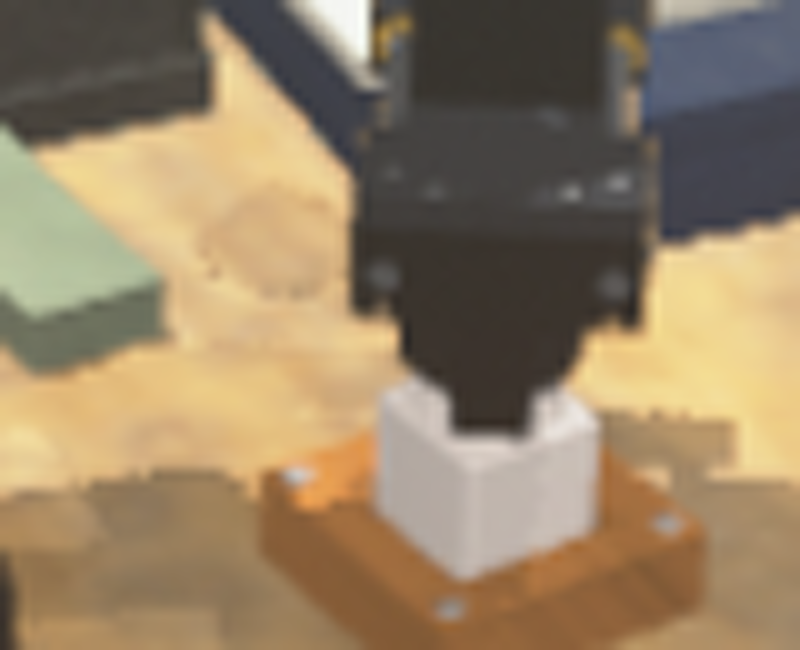

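{"method": "arm_command", "body": {"plan": [{"claw": 0,"dx": 0,"dy": 0,"dz": -0.4,"twist": 0},{"claw": 0,"dx": 0,"dy": 0,"dz": -0.9,"twist": 0},{"claw": 0,"dx": 0,"dy": 0,"dz": -1.4,"twist": 0},{"claw": 0,"dx": 0,"dy": 0,"dz": -1.9,"twist": 0},{"claw": 0,"dx": 0,"dy": 0,"dz": -2.4,"twist": 0},{"claw": 0,"dx": 0,"dy": 0,"dz": -2.9,"twist": 0},{"claw": 0,"dx": 0,"dy": 0,"dz": -3.2,"twist": 0},{"claw": 0,"dx": 0,"dy": 0,"dz": -3.2,"twist": 0}]}}

```text
time_s: 11.7
position: [0.6006, 0.096, 0.1066]
tcp_rot: [[0.456, 0.89, 0.0], [0.89, -0.456, 0.001], [0.001, 0.0, -1.0]]
force: [0.5, -0.5, 0.2]
opening: 0.577
```

{"method": "arm_command", "body": {"plan": [{"claw": 0,"dx": 0,"dy": 0,"dz": 0,"twist": 0},{"claw": 0,"dx": 0,"dy": 0,"dz": 0,"twist": 0},{"claw": 0,"dx": 0,"dy": 0,"dz": 0,"twist": 0}]}}

```text
time_s: 11.95
position: [0.6005, 0.0959, 0.1064]
tcp_rot: [[0.456, 0.89, -0.0], [0.89, -0.456, 0.001], [0.0, -0.0, -1.0]]
force: [0.5, -0.1, -0.4]
opening: 0.573
```

```bash
python3 go.py .599 .096 .1047 62.8
python3 - <<'E'
from ov import *
s=bot.capture('side')
draw('side',s,[],(240,110,80,75),10,'pics/s12.png')
cv2.imwrite('pics/s12f.png',s[:,:,::-1])
E
```

```text
t 11.95 pos [0.6005 0.0959 0.1064] yaw 62.84 tilt 0.03 F [ 0.5 -0.1 -0.4] M [ 0.   -0.    0.01] open 0.573 q [ -1.5  37.4  90.2   0.   52.4 -64.3]
dx -0.06 dy -0.13 dz 0.17 twist 0.04
```

View pics/s12.png

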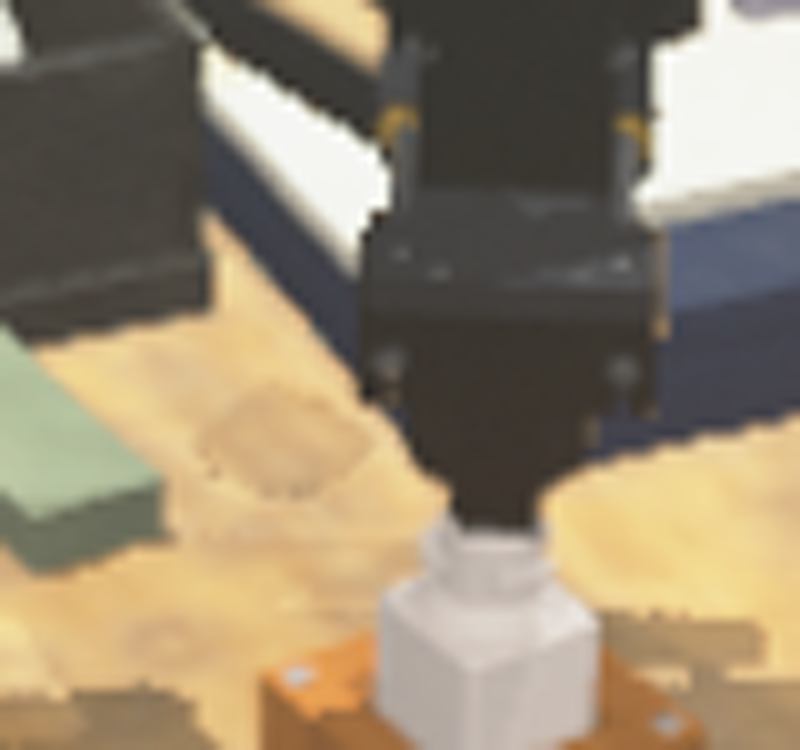

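View pics/s12f.png

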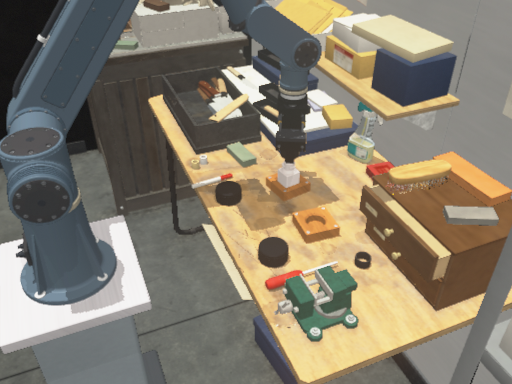

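The cap is off and held level (tilt 0.03°). The neck and shoulder are exposed at about (289,168), the jar body sits in the nest as before, and the bystanders are unmoved. Handing in.

```bash
python3 -c "
from rig import bot
print(bot.hand_in())"
```

```text
the job is handed in; nothing more can be done
None
```

The job is handed in at about 12 s. The jar stands fully down in the square nest and its cap is off. The gripper holds the cap level (tilt 0.03°) over the mouth.

**Placing:** My first grasp aimed at the body, but the gripper closed to 50 mm, which was the cap. I opened, rose and gripped the cap properly. The first insertion landed on the pocket's bevel at 25 N. I backed off, shifted about 3 mm towards the robot, and the jar then slid in freely. It bottomed with the TCP at 65.3 mm, against 65.7 mm expected.

**Unscrewing:** I turned the cap 53° anticlockwise. The turning moment fell from 0.34 to about 0 N·m and the cap rose about 2 mm, so I stopped and lifted straight up.

**Last checks:**
- **Clearance:** From the TCP height, the cap's underside is about 23 mm above the mouth, or about 20 mm above the seal.
- **Forces:** The gripper still reads the cap's width, and the forces are near zero.
- **Side view:** The jar is still down in the nest, and the screwdriver, marker and stone are where they lay.

**Disagreements:** The two cameras differed by up to about 4 mm on positions, so I settled the nest position by contact. The arm hid the nest in the top view when I checked it over the nest, so the final look was from the side camera only.

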